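# Click-test the spare roller switch at the bread counter

### The arm

A 6-joint arm with a two-finger parallel gripper is mounted at the origin on the work surface. World frame = base frame: x ahead of the robot, y to its left, z up, the work surface at z = 0. Lengths are in mm, angles in rad, forces in N, time in s.
With the tool pointing down it reaches from about 275 to 750 mm from the base axis. Payload 10.2 kg.
Tool frame: the origin (TCP) lies midway between the tips of the shut fingers; the grasp point (between the pads) lies 19 mm behind it; x points along the fingers, y is the direction in which the jaws open and shut, and the axes are right-handed (so a half turn about x gives the same grasp; the last joint's range is limited). The gripper opens to 85 mm and grips with 20 to 120 N. Pads are 22 mm wide; open, the fingers measure 114 mm over their backs; the gripper's body (76 mm by 85 mm) begins 54 mm behind the grasp point. The pads swing forward as they close: fully open they stand 13 mm farther back than shut.
Start: joints at [1.081, 0.313, 1.498, -0, 1.331, -0.223], TCP at [138.427, 506.428, 231.294] pointing down, gripper open.
Joint ranges: [-2.94, 2.94], [-0.97, 2.17], [0.19, 2.56], [-1.23, 4.37], [0.02, 3.11], [-2.88, 2.88]. Speed limits (rad/s): [2.39, 2.39, 3.01, 3.14, 3.14, 3.14].

### API

Orientations are given as a unit quaternion [w, x, y, z].
In Python, from rig import sense, capture, get_calibration, finish_job gives the robot as it stands.
- The arm moves only by the tool jog_arm, never from a script. Its argument "increments" is a list of rows, each an object of numbers: "rx", "ry", "rz": the turn, a rotation vector about the tool's x, y, z in rad; "x", "y", "z": the shift along the tool's x, y, z in mm; "hand": the finger opening in mm, from 0 to 85.4. A call has 1 to 5 rows; each row shifts and turns the commanded pose from where the row before left it, along the tool's axes as they then stand; what a row does not reach is not made up. A row lasts 1/8 s, in which the tool goes at most 62.5 mm and 10.7 degrees, less where a joint would pass 70% of its speed; a pose out of reach is approached as far as the arm can. A call with a gripper value outside its range is refused whole. The fingers move at their own pace and stop on an object; "force" is the grip in N (left out, the last holds). Time passes only in rows, so rows that do not move let the fingers close. It gives the time, the measured TCP pose, the force and the opening at its end, in the units of the state.
- sense(): the state, without advancing time (a new reading comes with each control period).
- capture(name): name is "scene" or "top"; returns the picture (384x512x3 uint8, red, green, blue); there is no depth.
- get_calibration(name): a dict with "camera_matrix" (3x3 intrinsics, pixels), "R" (3x3) and "t" (3): a world point X has camera coordinates R X + t. Camera axes: x right, y down, z forward; pixel columns grow to the right and rows downward; lengths in mm; the calibration is good to about 2 mm. A picture is of the moment at which its call begins. get_calibration takes no time and is no camera call.
- finish_job(): hands the job in, once; it reports no verdict.
The state is a dict: "time_s": time; "joints": joint angles; "dq": joint speeds; "tau": joint torques, N m; "eef_pos": TCP position; "ee_rot": TCP orientation; "force": force on the tool from outside, world axes, zero at the start; "wrist_torque": the same for the moment, N m; "grip_width": opening from 0.0 (shut) to 1.0 (fully open).
Only numpy, scipy, OpenCV 4.12 (cv2) and the standard library are available. Lean on these libraries where they do the work, as an engineer would, in place of code of your own. Each camera call takes 0.05 s, during which the arm holds its last target.

### The job

Three spare door switches for the bread case stand on the counter. Test the one whose lever carries a roller: press the roller down from above just until the switch clicks, keep it there for about half a second, then let the lever come all the way back up. Never push the lever far past the click towards its stop, and do not press the other two switches.

Things in the scene. Friction and masses are not known exactly. Their poses are not given: they have to be found in the camera images.
- roller_tip (a point): Centre of the roller, a pale plastic wheel 23 mm across, 20 mm wide, on the free end of a steel lever, 38 mm out beyond a black switch housing (56 x 34 mm, top 68 mm above the counter) on a fixed foot 100 x 60 mm. At rest the centre is 96 mm, the roller's top 108 mm above the counter. Its x axis (level at rest) points from lever pivot to roller, y along the axle; the frame turns with the lever.
- roller_lever (a joint): Roller lever angle, rad: 0 at rest, grows as the roller is pressed down; springs back. Pivot 72 mm behind the roller's centre, 77 mm above the counter. Clicks at 0.17 (roller 13 mm down, no other sign), overstrained beyond 0.45 (33 mm down), stop at 0.60. Best: press about 20 mm down (0.27). Force at the roller: 2.4 N at first, 3.1 N at the click, 4.4 N at 0.45.
- plain_lever (a joint): Lever angle of another switch, rad: 0 at rest, grows when pressed; leave it unpressed. Same housing, foot and lever length, but the lever is a bare steel strip 12 mm wide and 3 mm thick, with no roller.
- plunger (a joint): Plunger travel of the third switch, m: 0 at rest, grows when pressed; leave it unpressed. Same housing and foot, no lever; an upright round steel pin 16 mm in diameter on the housing, its top 88 mm above the counter.
Not all that is in view belongs to the job. Leave any blue or red look-alike of the part that bears roller_tip alone.

How it is judged:
By the outcome, as a careful person would: the job done as asked, in the order asked, and still so for the second after the job is handed in, with the robot touching nothing.
It also fails if it takes over 32 s, if anything falls off the work surface, if the arm or the gripper's body presses on something with over 40 N, if the wrist force passes 120 N, or if a joint passes its speed limit or range.

## Working session

There is one attempt and no reset: what is moved stays moved. The work goes in short steps, Python scripts to look and compute and a tool call to move; the robot and the scene stay as the last step left them, time stands still between calls to the robot, and variables do not carry over. Pictures are saved under pics/ and viewed, and the job is handed in when it is done.

Besides the shell and the picture viewer there is one more tool, called after "Call:" by a JSON object that holds its "fn" and its "kwargs", one argument or row to a line. jog_arm: Moves the arm, as the interface text tells. Its arguments: {"type":"object","properties":{"increments":{"type":"array","items":{"type":"object","properties":{"rx":{"type":"number"},"ry":{"type":"number"},"rz":{"type":"number"},"x":{"type":"number"},"y":{"type":"number"},"z":{"type":"number"},"hand":{"type":"number"}}}},"force":{"type":"number"}},"required":["increments"]}

```bash
mkdir -p pics
cat > h.py <<'E'
import numpy as np, cv2
from rig import sense, capture, get_calibration, finish_job
def save(n,im): cv2.imwrite('pics/'+n+'.png',im[:,:,::-1])
E
python3 - <<'E'
from h import *
for n in ('scene','top'):
    im=capture(n); np.save(n+'.npy',im); save(n+'0',im)
    c=get_calibration(n); print(n,{k:np.round(v,3).tolist() for k,v in c.items()})
s=sense(); print(s)
E
```

```text
scene {'camera_matrix': [[355.238, 0.0, 254.706], [0.0, 355.238, 193.025], [0.0, 0.0, 1.0]], 'R': [[0.168, 0.986, -0.009], [0.831, -0.146, -0.537], [-0.531, 0.083, -0.843]], 't': [-132.949, -343.34, 1183.155]}
top {'camera_matrix': [[429.066, 0.0, 255.005], [0.0, 429.066, 189.181], [0.0, 0.0, 1.0]], 'R': [[0.028, -1.0, 0.014], [-0.997, -0.028, -0.071], [0.072, -0.012, -0.997]], 't': [45.974, 474.826, 1405.915]}
{'time_s': 0.1, 'joints': array([ 1.08057053e+00,  3.13417654e-01,  1.49833667e+00,  1.21153908e-05,
        1.33097708e+00, -2.23402292e-01]), 'dq': array([-2.01719191e-04,  1.87510684e-04, -5.15112790e-03,  5.38248576e-05,
       -4.90889532e-04, -3.45980502e-04]), 'tau': array([ 4.09377040e-03, -4.12895823e+01, -2.60143822e+01, -1.99255379e-05,
        2.99322914e-03,  2.84844072e-05]), 'eef_pos': array([138.33288332, 506.22608546, 230.78941588]), 'ee_rot': array([ 0.70067855,  0.09368196,  0.7009676 , -0.09443355]), 'force': array([ 0.13398013, -0.20720084, -0.00078985]), 'wrist_torque': array([-0.00327601,  0.03336762,  0.02713964]), 'grip_width': 0.996421859673608}
```

View pics/scene0.png

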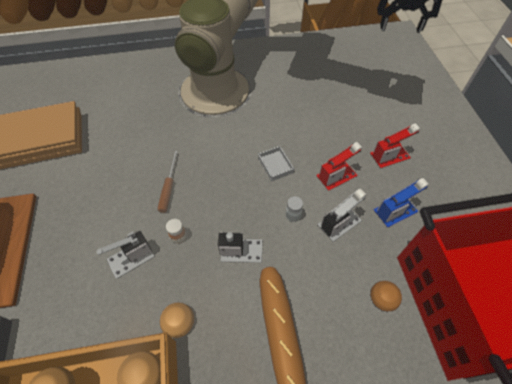

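View pics/top0.png

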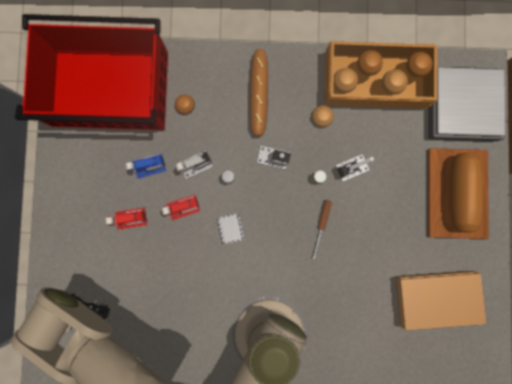

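The scene view shows the switch with a pale roller at about (360,196), the plain-lever one at (128,252) and the plunger at (237,245). Red and blue copies stand around the roller one. In the top view the roller is near (180,167). I'll zoom in on both.

Run:
```python
from h import *
a=np.load('scene.npy')[165:265,290:440]; b=np.load('top.npy')[130:200,110:250]
save('zs',cv2.resize(a,None,fx=5,fy=5,interpolation=cv2.INTER_CUBIC)); save('zt',cv2.resize(b,None,fx=5,fy=5,interpolation=cv2.INTER_CUBIC))
```

```text
(no output)
```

View pics/zs.png

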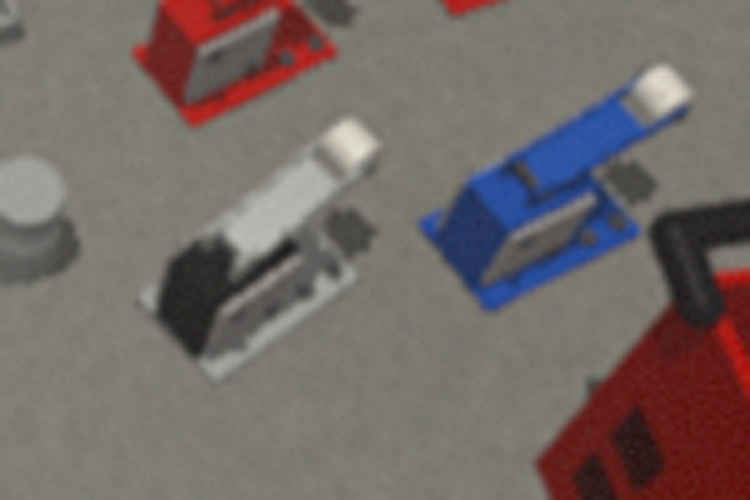

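View pics/zt.png

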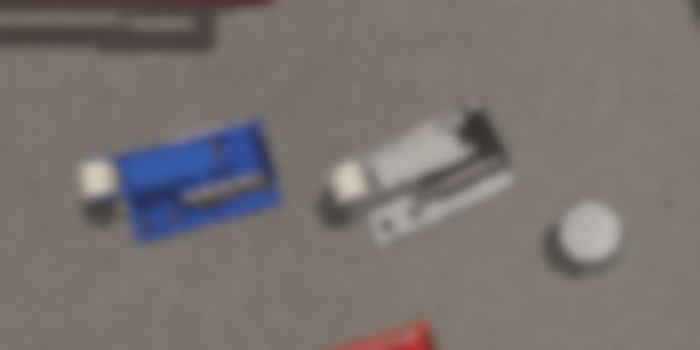

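The grey switch's roller sits at zoom (350,145), which is scene pixel (360,194), and at top pixel about (180,166). The blue neighbour's roller is about 50 px away in the top view. Next I'll mask the roller, triangulate its position, and get the lever axis.

```bash
cat >> h.py <<'E'
def ray(n,uv):
    c=get_calibration(n);R=np.array(c['R']);t=np.array(c['t']);K=np.array(c['camera_matrix'])
    d=R.T@np.linalg.solve(K,[uv[0],uv[1],1.]); return -R.T@t, d/np.linalg.norm(d)
def plane(n,uv,z):
    o,d=ray(n,uv); return o+d*(z-o[2])/d[2]
def tri(a,b):
    o1,d1=ray('scene',a);o2,d2=ray('top',b)
    k=np.linalg.lstsq(np.c_[d1,-d2],o2-o1,rcond=None)[0]
    p,q=o1+k[0]*d1,o2+k[1]*d2; return (p+q)/2,np.linalg.norm(p-q)
E
python3 - <<'E'
from h import *
def pale(n,roi):
    im=np.load(n+'.npy').astype(float); x0,y0,x1,y1=roi
    for thr in (170,185,200):
        m=((im[:,:,0]>thr)&(im[:,:,0]-im[:,:,2]>8)).astype(np.uint8)
        q=np.zeros_like(m);q[y0:y1,x0:x1]=m[y0:y1,x0:x1]
        k,l,st,c=cv2.connectedComponentsWithStats(q); 
        if k>1:
            i=1+st[1:,4].argmax(); print(n,thr,st[i].tolist(),c[i].round(2)); r=c[i] if thr==185 or 'r' not in dir() else r
    return r
for nm,rs,rt in (('grey',(345,182,372,206),(172,156,187,174)),('blue',(410,175,432,192),(122,158,136,172))):
    a=pale('scene',rs);b=pale('top',rt); P,e=tri(a,b); print(nm,P.round(1),e.round(1),plane('scene',a,96).round(1),plane('top',b,96).round(1))
# lever axis : grey bright mask lever in scene/top
z=lambda x,y:(110+x/5-.4,130+y/5-.4)
zs=lambda x,y:(290+x/5-.4,165+y/5-.4)
# foot corners at z~6?
for p in ((382,247),(513,182),(475,103)): print('foot top',plane('top',z(*p),5).round(1))
for p in ((215,380),(355,280),(140,300)): print('foot scene',plane('scene',zs(*p),5).round(1))
E
```

```text
scene 170 [355, 189, 10, 9, 58] [359.5 193. ]
scene 185 [356, 190, 9, 8, 46] [359.83 193.02]
scene 200 [357, 190, 7, 7, 32] [359.94 192.84]
top 170 [177, 163, 6, 6, 29] [179.41 165.52]
top 185 [178, 163, 4, 6, 19] [179.42 165.58]
top 200 [178, 164, 3, 4, 9] [179.33 165.44]
grey [533.6 296.8 104.9] 1.7 [528.3 299.9  96. ] [535.  299.1  96. ]
scene 170 [418, 178, 10, 9, 54] [422.28 182.2 ]
scene 185 [419, 179, 8, 8, 44] [422.41 182.18]
scene 200 [419, 179, 7, 7, 29] [422.38 182.  ]
top 170 [127, 163, 5, 6, 26] [128.88 165.31]
top 185 [127, 163, 4, 5, 18] [128.67 165.  ]
top 200 [128, 164, 3, 4, 9] [128.89 165.11]
blue [530.5 453.8 105.5] 2.2 [524.7 459.   96. ] [532.2 457.5  96. ]
foot top [501.7 290.5   5. ]
foot top [547.9 204.6   5. ]
foot top [600.6 232.    5. ]
foot scene [598.8 228.7   5. ]
foot scene [557.1 315.    5. ]
foot scene [549.3 203.8   5. ]
```

```bash
cat >> h.py <<'E'
from scipy.spatial.transform import Rotation as Ro
def rot():
    s=sense(); q=s['ee_rot']; return s,Ro.from_quat([q[1],q[2],q[3],q[0]])
def go(p):
    s,R=rot(); print('t',s['time_s'],'pos',s['eef_pos'].round(1),'F',s['force'].round(2),'grip',s['grip_width'].__round__(3)); print('delta tool',R.inv().apply(np.array(p)-s['eef_pos']).round(1))
E
python3 - <<'E'
from h import *
s,R=rot(); print(R.as_matrix().round(3)); go([533,298,140])
u=np.array([-.465,.885,0]);print(R.inv().apply(u).round(3))
E
```

```text
[[-0.001  0.264  0.965]
 [-0.001  0.965 -0.264]
 [-1.    -0.001 -0.   ]]
t 0.1 pos [138.3 506.2 230.8] F [ 0.13 -0.21 -0.  ] grip 0.996
delta tool [ 90.8 -96.7 435.6]
[-0.001  0.731 -0.682]
```

Call:
{"fn": "jog_arm", "kwargs": {
  "increments": [
    {"z": 30, "y": -6.5, "hand": 0},
    {"z": 43, "y": -9.5, "hand": 0},
    {"z": 43, "y": -9.5, "hand": 0},
    {"z": 43, "y": -9.5, "hand": 0},
    {"z": 43, "y": -9.5, "hand": 0}
  ]
}}

```text
schema error: expected keys rx, ry, rz, x, y, z, hand
```

Call:
{"fn": "jog_arm", "kwargs": {
  "increments": [
    {"z": 43, "y": -9.5, "hand": 0},
    {"z": 43, "y": -9.5, "hand": 0},
    {"z": 43, "y": -9.5, "hand": 0},
    {"z": 43, "y": -9.5, "hand": 0},
    {"z": 43, "y": -9.5, "hand": 0}
  ]
}}

```text
schema error: expected keys rx, ry, rz, x, y, z, hand
```

Call:
{"fn": "jog_arm", "kwargs": {
  "increments": [
    {"rx": 0.164},
    {"rx": 0.164},
    {"rx": 0.164},
    {"rx": 0.164},
    {"rx": 0.164}
  ]
}}

```text
schema error: expected keys rx, ry, rz, x, y, z, hand
```

Call:
{"fn": "jog_arm", "kwargs": {
  "increments": [
    {},
    {}
  ]
}}

```text
schema error: expected keys rx, ry, rz, x, y, z, hand
```

Run:
```python
from h import *
s,R=rot(); print(R.as_matrix().round(3),s['joints'].round(2)); go([533,298,130])
u=np.array([-.465,.885,0]);print(R.inv().apply(u).round(3))
```

```text
[[-0.001  0.264  0.965]
 [-0.001  0.965 -0.264]
 [-1.    -0.001 -0.   ]] [ 1.08  0.31  1.5   0.    1.33 -0.22]
t 0.1 pos [138.3 506.2 230.8] F [ 0.13 -0.21 -0.  ] grip 0.996
delta tool [100.8 -96.7 435.6]
[-0.001  0.731 -0.682]
```

All seven keys are needed in every row, so I'll send the moves again in full.

Call:
{"fn": "jog_arm", "kwargs": {
  "increments": [
    {"rx": 0, "ry": 0, "rz": 0, "x": 0, "y": -6.5, "z": 30, "hand": 0},
    {"rx": 0, "ry": 0, "rz": 0, "x": 0, "y": -9.5, "z": 43, "hand": 0},
    {"rx": 0, "ry": 0, "rz": 0, "x": 0, "y": -9.5, "z": 43, "hand": 0},
    {"rx": 0, "ry": 0, "rz": 0, "x": 0, "y": -9.5, "z": 43, "hand": 0},
    {"rx": 0, "ry": 0, "rz": 0, "x": 0, "y": -9.5, "z": 43, "hand": 0}
  ]
}}

```text
time_s: 0.72
eef_pos: [322.6, 409.4, 231.0]
ee_rot: [0.701, 0.094, 0.701, -0.094]
force: [-0.4, 0.2, 0.6]
grip_width: 0.003
```

Call:
{"fn": "jog_arm", "kwargs": {
  "increments": [
    {"rx": 0, "ry": 0, "rz": 0, "x": 0, "y": -9.5, "z": 43, "hand": 0},
    {"rx": 0, "ry": 0, "rz": 0, "x": 0, "y": -9.5, "z": 43, "hand": 0},
    {"rx": 0, "ry": 0, "rz": 0, "x": 0, "y": -9.5, "z": 43, "hand": 0},
    {"rx": 0, "ry": 0, "rz": 0, "x": 0, "y": -9.5, "z": 43, "hand": 0},
    {"rx": 0, "ry": 0, "rz": 0, "x": 0, "y": -9.5, "z": 43, "hand": 0}
  ]
}}

```text
time_s: 1.35
eef_pos: [517.5, 306.8, 230.9]
ee_rot: [0.701, 0.094, 0.701, -0.094]
force: [0.3, 0.8, -0.3]
grip_width: 0.002
```

Call:
{"fn": "jog_arm", "kwargs": {
  "increments": [
    {"rx": 0.164, "ry": 0, "rz": 0, "x": 0, "y": 0, "z": 0, "hand": 0},
    {"rx": 0.164, "ry": 0, "rz": 0, "x": 0, "y": 0, "z": 0, "hand": 0},
    {"rx": 0.164, "ry": 0, "rz": 0, "x": 0, "y": 0, "z": 0, "hand": 0},
    {"rx": 0.164, "ry": 0, "rz": 0, "x": 0, "y": 0, "z": 0, "hand": 0},
    {"rx": 0.164, "ry": 0, "rz": 0, "x": 0, "y": 0, "z": 0, "hand": 0}
  ]
}}

```text
time_s: 1.98
eef_pos: [516.3, 307.7, 230.8]
ee_rot: [0.604, 0.367, 0.604, -0.367]
force: [-0.1, -0.9, 0.3]
grip_width: 0.002
```

Call:
{"fn": "jog_arm", "kwargs": {
  "increments": [
    {"rx": 0, "ry": 0, "rz": 0, "x": 0, "y": 0, "z": 0, "hand": 0},
    {"rx": 0, "ry": 0, "rz": 0, "x": 0, "y": 0, "z": 0, "hand": 0}
  ]
}}

```text
time_s: 2.22
eef_pos: [516.4, 307.7, 231.1]
ee_rot: [0.606, 0.365, 0.606, -0.365]
force: [0.4, 0.0, -0.2]
grip_width: 0.004
```

Run:
```python
from h import *
s,R=rot(); print(R.as_matrix().round(3),s['joints'].round(2)); go([533,298,130])
u=np.array([-.465,.885,0]);print(R.inv().apply(u).round(3))
```

```text
[[-0.     0.884  0.468]
 [-0.     0.468 -0.884]
 [-1.    -0.    -0.   ]] [ 0.34  0.48  1.25 -0.    1.41 -0.14]
t 2.225 pos [516.4 307.7 231.1] F [ 0.41  0.   -0.22] grip 0.004
delta tool [101.1  10.2  16.4]
[ 0.     0.003 -1.   ]
```

Call:
{"fn": "jog_arm", "kwargs": {
  "increments": [
    {"rx": 0, "ry": 0, "rz": 0, "x": 0, "y": 10, "z": 16.5, "hand": 0},
    {"rx": 0, "ry": 0, "rz": 0, "x": 35, "y": 0, "z": 0, "hand": 0},
    {"rx": 0, "ry": 0, "rz": 0, "x": 35, "y": 0, "z": 0, "hand": 0},
    {"rx": 0, "ry": 0, "rz": 0, "x": 31, "y": 0, "z": 0, "hand": 0},
    {"rx": 0, "ry": 0, "rz": 0, "x": 0, "y": 0, "z": 0, "hand": 0}
  ]
}}

```text
time_s: 2.85
eef_pos: [532.8, 296.8, 128.2]
ee_rot: [0.604, 0.364, 0.606, -0.367]
force: [0.5, -0.8, -0.2]
grip_width: 0.001
```

Run:
```python
from h import *
go([533,298,130])
a=capture('scene');b=capture('top')
save('zs2',cv2.resize(a[125:245,290:440],None,fx=5,fy=5,interpolation=cv2.INTER_CUBIC)); save('zt2',cv2.resize(b[110:220,110:250],None,fx=5,fy=5,interpolation=cv2.INTER_CUBIC))
```

```text
t 2.85 pos [532.8 296.8 128.2] F [ 0.5  -0.79 -0.18] grip 0.001
delta tool [-1.8  0.8 -1. ]
```

View pics/zs2.png

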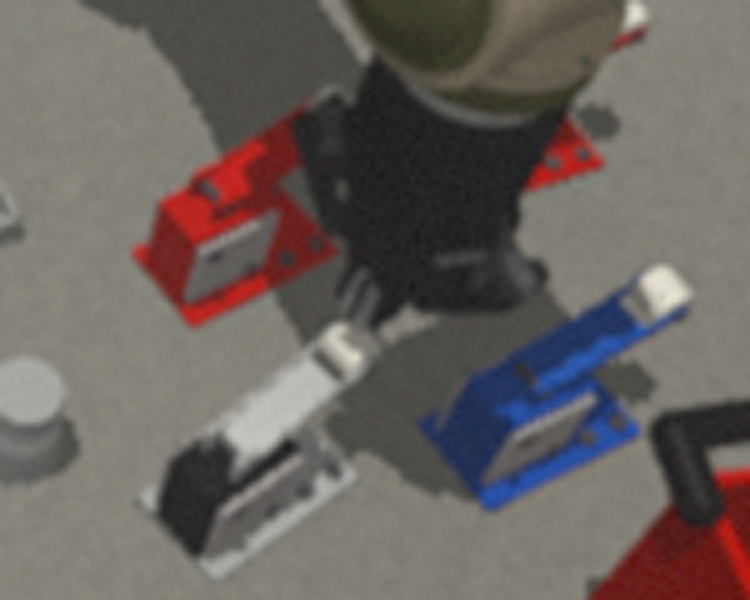

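View pics/zt2.png

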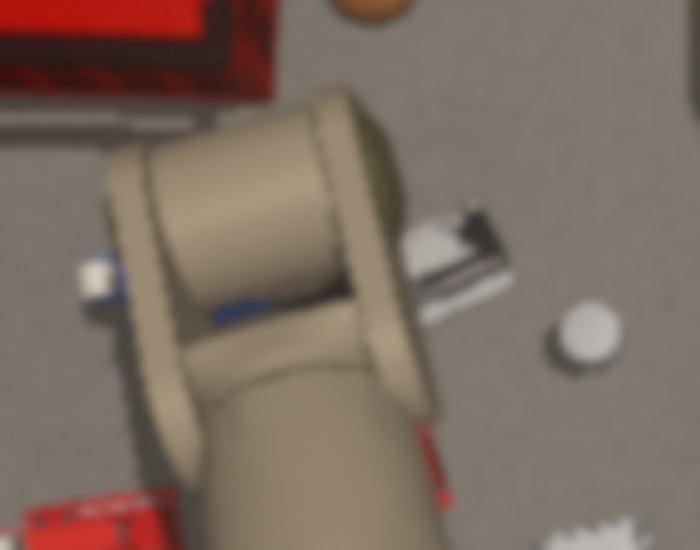

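Run:
```python
from h import *
c=get_calibration('scene')
for P in ([532.8,296.8,128.2],[533,298,108],[533,298,96]):
    uv=cv2.projectPoints(np.array([P]),cv2.Rodrigues(np.array(c['R']))[0],np.array(c['t']),np.array(c['camera_matrix']),None)[0].ravel()
    print(P,uv.round(1),'zoom',((uv-[290,125])*5+2).round(0))
go([533,298.5,110])
```

```text
[532.8, 296.8, 128.2] [362.5 187.3] zoom [365. 313.]Traceback (most recent call last):
  File "<stdin>", line 4, in <module>
cv2.error: OpenCV(4.12.0) /io/opencv/modules/calib3d/src/calibration_base.cpp:1490: error: (-215:Assertion failed) npoints >= 0 && (depth == CV_32F || depth == CV_64F) in function 'projectPoints'
```

Call:
{"fn": "jog_arm", "kwargs": {
  "increments": [
    {"rx": 0, "ry": 0, "rz": 0, "x": 8, "y": 0, "z": -1, "hand": 0},
    {"rx": 0, "ry": 0, "rz": 0, "x": 6, "y": 0, "z": 0, "hand": 0},
    {"rx": 0, "ry": 0, "rz": 0, "x": 0, "y": 0, "z": 0, "hand": 0},
    {"rx": 0, "ry": 0, "rz": 0, "x": 0, "y": 0, "z": 0, "hand": 0}
  ]
}}

```text
time_s: 3.45
eef_pos: [532.6, 298.7, 116.5]
ee_rot: [0.605, 0.366, 0.605, -0.365]
force: [-0.7, -0.3, 0.1]
grip_width: -0.003
```

Run:
```python
from h import *
go([533,298,108])
a=capture('scene')
save('zs3',cv2.resize(a[165:235,310:400],None,fx=8,fy=8,interpolation=cv2.INTER_CUBIC))
```

```text
t 3.45 pos [532.6 298.7 116.5] F [-0.7  -0.27  0.1 ] grip -0.003
delta tool [8.5 0.  0.8]
```

View pics/zs3.png

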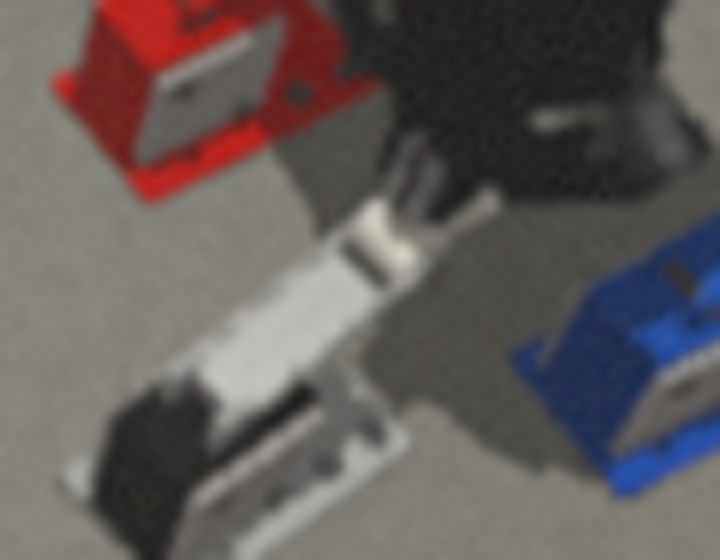

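The shut tips stand right over the roller at zoom (385,240), about 8 mm above it. I'll go down in small steps and watch the force.

Call:
{"fn": "jog_arm", "kwargs": {
  "increments": [
    {"rx": 0, "ry": 0, "rz": 0, "x": 5, "y": 0, "z": 0, "hand": 0},
    {"rx": 0, "ry": 0, "rz": 0, "x": 0, "y": 0, "z": 0, "hand": 0},
    {"rx": 0, "ry": 0, "rz": 0, "x": 0, "y": 0, "z": 0, "hand": 0}
  ]
}}

```text
time_s: 3.88
eef_pos: [532.5, 298.7, 111.3]
ee_rot: [0.605, 0.366, 0.605, -0.366]
force: [-0.3, -0.5, -0.3]
grip_width: 0.0
```

Call:
{"fn": "jog_arm", "kwargs": {
  "increments": [
    {"rx": 0, "ry": 0, "rz": 0, "x": 4, "y": 0, "z": 0, "hand": 0},
    {"rx": 0, "ry": 0, "rz": 0, "x": 4, "y": 0, "z": 0, "hand": 0},
    {"rx": 0, "ry": 0, "rz": 0, "x": 0, "y": 0, "z": 0, "hand": 0},
    {"rx": 0, "ry": 0, "rz": 0, "x": 0, "y": 0, "z": 0, "hand": 0}
  ]
}}

```text
time_s: 4.38
eef_pos: [532.6, 298.8, 103.5]
ee_rot: [0.605, 0.366, 0.605, -0.365]
force: [0.2, 1.2, 4.0]
grip_width: -0.001
```

Call:
{"fn": "jog_arm", "kwargs": {
  "increments": [
    {"rx": 0, "ry": 0, "rz": 0, "x": 4, "y": 0, "z": 0, "hand": 0},
    {"rx": 0, "ry": 0, "rz": 0, "x": 3, "y": 0, "z": 0, "hand": 0},
    {"rx": 0, "ry": 0, "rz": 0, "x": 0, "y": 0, "z": 0, "hand": 0}
  ]
}}

```text
time_s: 4.75
eef_pos: [532.5, 298.6, 96.0]
ee_rot: [0.605, 0.366, 0.605, -0.366]
force: [-0.4, 2.4, 4.3]
grip_width: 0.004
```

Run:
```python
from h import *
go([533,298,88])
a=capture('scene')
save('zs4',cv2.resize(a[165:235,310:400],None,fx=8,fy=8,interpolation=cv2.INTER_CUBIC))
```

```text
t 4.75 pos [532.5 298.6  96. ] F [-0.42  2.42  4.31] grip 0.004
delta tool [8.  0.2 0.8]
```

View pics/zs4.png

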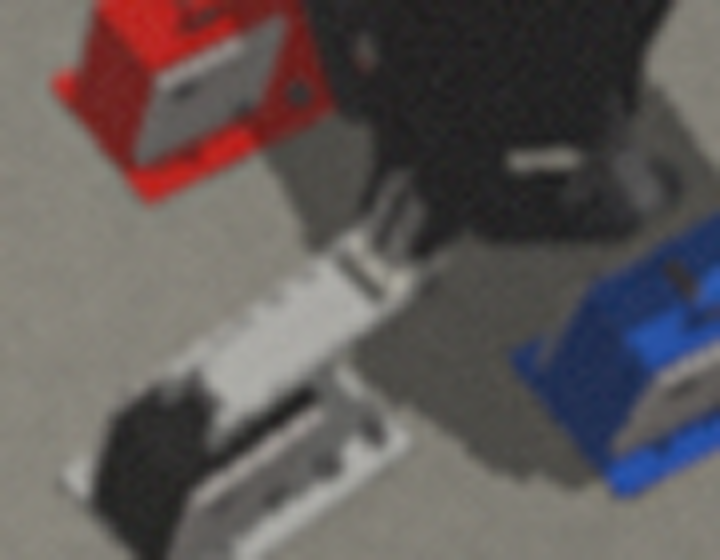

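The roller moves down under the tips, and the force matches the lever spring plus some friction. I'll press to z≈88 and hold there about 0.5 s.

Call:
{"fn": "jog_arm", "kwargs": {
  "increments": [
    {"rx": 0, "ry": 0, "rz": 0, "x": 8, "y": 0, "z": 0, "hand": 0},
    {"rx": 0, "ry": 0, "rz": 0, "x": 0, "y": 0, "z": 0, "hand": 0},
    {"rx": 0, "ry": 0, "rz": 0, "x": 0, "y": 0, "z": 0, "hand": 0},
    {"rx": 0, "ry": 0, "rz": 0, "x": 0, "y": 0, "z": 0, "hand": 0}
  ]
}}

```text
time_s: 5.3
eef_pos: [532.5, 298.5, 88.3]
ee_rot: [0.605, 0.365, 0.605, -0.366]
force: [-0.6, 0.4, 3.5]
grip_width: -0.002
```

Run:
```python
from h import *
go([533,298,88])
a=capture('scene')
save('zs5',cv2.resize(a[165:235,310:400],None,fx=8,fy=8,interpolation=cv2.INTER_CUBIC))
```

```text
t 5.3 pos [532.5 298.5  88.3] F [-0.58  0.37  3.47] grip -0.002
delta tool [0.3 0.2 0.7]
```

View pics/zs5.png

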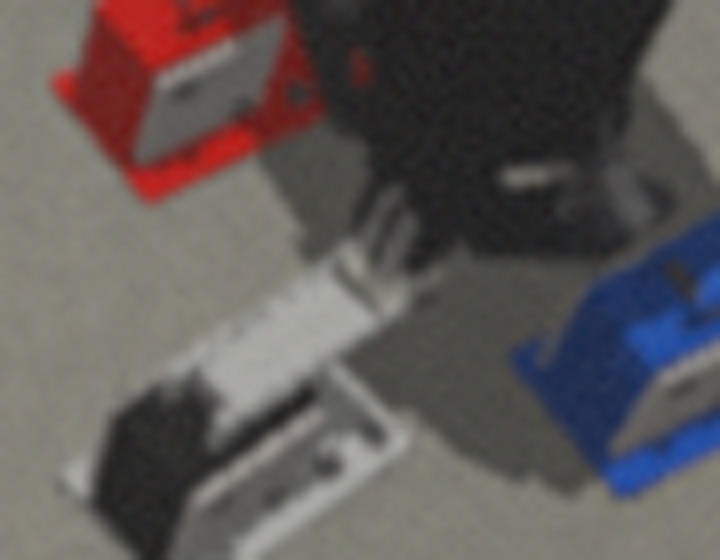

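The lever is about 20 mm down with 3.5 N on it, well past the click and short of overstrain. One more hold row, then straight up.

Call:
{"fn": "jog_arm", "kwargs": {
  "increments": [
    {"rx": 0, "ry": 0, "rz": 0, "x": 0, "y": 0, "z": 0, "hand": 0},
    {"rx": 0, "ry": 0, "rz": 0, "x": -8, "y": 0, "z": 0, "hand": 0},
    {"rx": 0, "ry": 0, "rz": 0, "x": -8, "y": 0, "z": 0, "hand": 0},
    {"rx": 0, "ry": 0, "rz": 0, "x": -10, "y": 0, "z": 0, "hand": 0},
    {"rx": 0, "ry": 0, "rz": 0, "x": -20, "y": 0, "z": 0, "hand": 0}
  ]
}}

```text
time_s: 5.98
eef_pos: [531.9, 298.6, 134.3]
ee_rot: [0.605, 0.365, 0.606, -0.366]
force: [0.6, 0.7, 0.2]
grip_width: 0.003
```

Call:
{"fn": "jog_arm", "kwargs": {
  "increments": [
    {"rx": 0, "ry": 0, "rz": 0, "x": -35, "y": 0, "z": 0, "hand": 0},
    {"rx": 0, "ry": 0, "rz": 0, "x": -35, "y": 0, "z": 0, "hand": 0},
    {"rx": 0, "ry": 0, "rz": 0, "x": 0, "y": 0, "z": 0, "hand": 0},
    {"rx": 0, "ry": 0, "rz": 0, "x": 0, "y": 0, "z": 0, "hand": 0}
  ]
}}

```text
time_s: 6.48
eef_pos: [532.0, 298.6, 203.5]
ee_rot: [0.605, 0.365, 0.606, -0.366]
force: [-0.2, -1.1, -0.2]
grip_width: -0.002
```

Run:
```python
from h import *
go([533,298,88])
a=capture('scene'); o=np.load('scene.npy')
save('zs6',cv2.resize(np.hstack([o[165:235,310:380],a[165:235,310:380]]),None,fx=5,fy=5,interpolation=cv2.INTER_CUBIC))
for im in (o,a):
    im=im.astype(float); m=((im[:,:,0]>170)&(im[:,:,0]-im[:,:,2]>8)); y,x=np.nonzero(m[182:206,345:372]); print(len(x),x.mean()+345,y.mean()+182)
```

```text
t 6.475 pos [532.  298.6 203.5] F [-0.17 -1.07 -0.25] grip -0.002
delta tool [115.5   0.8   1.1]
59 359.35593220338984 193.10169491525423
64 359.4375 193.21875
```

View pics/zs6.png

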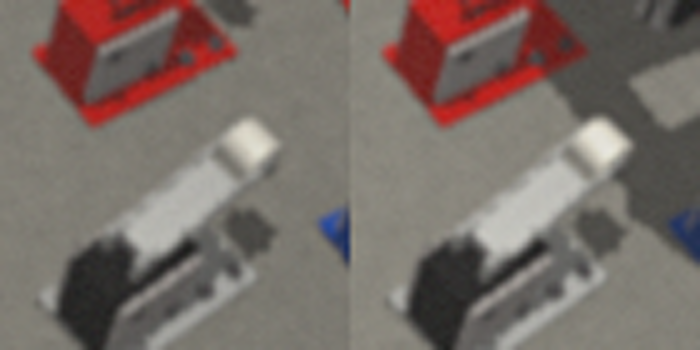

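The roller is back at its starting pixel, within 0.2 px, and the gripper is clear of everything.

```bash
python3 -c "
from rig import finish_job
print(finish_job())"
```

```text
the job is handed in; nothing more can be done
None
```

I tested the roller switch and handed the job in at about 6.5 s. The roller was pressed from above with the shut fingertips and held about half a second, then the lever was let back up. The rig gives no click signal or verdict, so I judged the click from how far the roller went down.

- **Finding it:** the two views put the roller at about (533, 298). The lit part of it came out at 105 mm, which fits a roller whose top is 108 mm. The views missed each other by 1.7 mm, within the calibration.
- **Press:** the tips went down to z ≈ 88, about 20 mm down. That is past the 13 mm click and well short of the 33 mm overstrain. The deepest reading was 3.5 N upward.
- **Off readings:** partway down the force was a little above the stated spring force (4.0–4.3 N), with up to 2.4 N sideways. I took this for roller friction; it was down to 0.4 N at the bottom.
- **Hold:** it lasted about 0.6 s at full depth. It came to about 1 s counting the shallower step at z ≈ 96, which was already near the click.
- **Release:** the roller came back to its starting pixel within 0.2 px. The gripper ended about 95 mm above it, with no force beyond sensor noise.
- **Others:** the arm did not go near the other two switches. Nothing touched the red and blue copies as far as the pictures and forces show.

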